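# Sweep used vial caps into the bench tray

## Robot

A 6-joint arm with a two-finger parallel gripper is mounted at the origin on the work surface. World frame = base frame: x ahead of the robot, y to its left, z up, the work surface at z = 0. Lengths are in m, angles in rad, forces in N, time in s.
With the tool pointing down it reaches from about 0.225 to 0.875 m from the base axis. Payload 3.4 kg.
Tool frame: the origin (TCP) lies at the very end of the fingers, on their centre line; the grasp point (between the pads) lies 19 mm behind it (manip.tcp_to_grasp is the distance from the TCP to the grasp point, in m); z points along the fingers, y is the line along which they close (so a half turn about z gives the same grasp; the last joint's range is limited). The gripper opens to 85 mm and grips with 20 to 120 N. Pads are 22 mm wide; open, the fingers measure 114 mm over their backs; the gripper's body (76 mm by 85 mm) begins 54 mm behind the grasp point. The pads swing forward as they close: fully open they stand 13 mm farther back than shut.
Start: joints at [-1.23, 0.276, 1.505, -0, 1.361, -0.121], TCP at [0.256, -0.515, 0.198] pointing down, gripper open.
Joint ranges: [-2.89, 2.89], [-0.75, 2.08], [0.22, 2.7], [-1.18, 4.32], [0.11, 2.71], [-2.7, 2.7]. Speed limits (rad/s): [2.57, 2.57, 3.14, 3.14, 3.14, 3.14].

## Interface

Orientations are given as a unit quaternion [w, x, y, z].
In Python, from rig import status, get_image, job, manip gives the robot as it stands.
- The arm moves only by the tool apply_moves, never from a script. Its arguments are lists of equal length, an entry for each row: "xyz": the shift along the tool's x, y, z each as a share of 0.3 m, from -1 to 1, a list of three; "rot": the turn, a rotation vector about the tool's x, y, z each as a share of 60 degrees, from -1 to 1, a list of three; "hand": the opening, from -1 (shut) to 1 (fully open). A call has 1 to 8 rows; each row shifts and turns the commanded pose from where the row before left it, along the tool's axes as they then stand; what a row does not reach is not made up. A row lasts 1/8 s, in which the tool goes at most 62.5 mm and 10.7 degrees, less where a joint would pass 70% of its speed; a pose out of reach is approached as far as the arm can. A call with a number of a shift or a turn outside -1 to 1 is refused whole. A call with a gripper value outside its range is refused whole. The fingers move at their own pace and stop on an object; "force" is the grip in N (left out, the last holds). Time passes only in rows, so rows that do not move let the fingers close. It gives the time, the measured TCP pose, the force, the opening and the grip force at its end, in the units of the state.
- status.get_state(): the state, without advancing time (a new reading comes with each control period).
- get_image(name): name is "scene" or "top"; returns a dict with "pixels" (420x560x3 uint8, red, green, blue), "fovy" (degrees; the focal length in pixels is half the picture's height over the tangent of half this angle, whatever the lens; pixels are square), "cx", "cy" (the principal point, pixels), "origin" and "orientation" of the camera in the world. Camera axes: x right, y down, z forward; pixel columns grow to the right and rows downward; lengths in m; the calibration is good to about 2 mm. A picture is of the moment at which its call begins. There is no depth.
- job.sign_off(): hands the job in; it is judged then, once.
The state is a dict: "clock": time; "qpos": joint angles; "qd": joint speeds; "effort": joint torques, N m; "position": TCP position; "ee_rot": TCP orientation; "contact_force": force on the tool from outside, world axes, zero at the start; "moment": the same for the moment, N m; "width": finger opening in m; "gripper_force": force on a finger pad.
Only numpy, scipy, OpenCV 4.12 (cv2) and the standard library are available. Lean on these libraries where they do the work, as an engineer would, in place of code of your own. Each camera call takes 0.05 s, during which the arm holds its last target. There are 200 camera calls.

## Task

Sweep the three loose orange caps along the bench with the fingertips, through the open side of the blue-floored sweep tray, so that all three lie wholly inside it. Only push them along, never lift them, and leave the two amber vials, the amber bottle and the white beaker standing where they are.

Things in the scene. Friction and masses are not known exactly. Their poses are not given: they have to be found in the camera images.
- cap_a: Orange plastic screw cap, a plain disc 28 mm in diameter and 14 mm high, about 15 g, with a small white dot on its top, lying flat and loose on the bench. Origin: centre of its underside, z up. It slides without rolling.
- cap_b: Orange plastic screw cap, a plain disc 28 mm in diameter and 14 mm high, about 15 g, with a small white dot on its top, lying flat and loose on the bench. Origin: centre of its underside, z up. It slides without rolling.
- cap_c: Orange plastic screw cap, a plain disc 28 mm in diameter and 14 mm high, about 15 g, with a small white dot on its top, lying flat and loose on the bench. Origin: centre of its underside, z up. It slides without rolling.
- tray: Tray fixed to the bench: three aluminium walls 35 mm high, 5 mm thick, round a blue floor sheet level with the bench (no sill). Origin: centre of the inner floor, 120 mm deep (x) by 170 mm wide (y). Inner faces: back wall at x = +60 mm, side walls at y = -85 and +85 mm; the open side (mouth) is the line x = -60 mm and looks towards world +y, within about 20 degrees.
- vial_a: Small amber glass sample vial with a white cap, 28 mm in diameter and 60 mm tall, standing loose and upright; to be left alone. Origin: centre of its underside. It stands among the caps.
- vial_b: Small amber glass sample vial with a white cap, 28 mm in diameter and 60 mm tall, standing loose and upright; to be left alone. Origin: centre of its underside. It stands on the far side of the caps.
- bottle: Amber reagent bottle with a blue cap, 72 mm in diameter and 150 mm tall, standing loose to the left of the caps; to be left alone. Origin: centre of its underside.
- beaker: White open beaker, 70 mm in diameter and 80 mm tall, standing loose to the left of the caps; to be left alone. Origin: centre of its underside.

How it is judged:
By the outcome, as a careful person would: the job done as asked, in the order asked, and still so for the second after the job is handed in, with the robot touching nothing.
It also fails if it takes over 72 s, if anything falls off the work surface, if the arm or the gripper's body presses on something with over 40 N, if the wrist force passes 120 N, or if a joint passes its speed limit or range.

## Working session

There is one attempt and no reset: what is moved stays moved. The work goes in short steps, Python scripts to look and compute and a tool call to move; the robot and the scene stay as the last step left them, time stands still between calls to the robot, and variables do not carry over. Pictures are saved under pics/ and viewed, at most 10 in all, crops included, and the job is handed in when it is done.

Besides the shell and the picture viewer there is one more tool, called in YAML: its name, and indented under it one key for each argument. apply_moves: Moves the arm, as the interface text tells. Its arguments: {"type":"object","properties":{"xyz":{"type":"array","items":{"type":"array","items":{"type":"number","minimum":-1,"maximum":1}}},"rot":{"type":"array","items":{"type":"array","items":{"type":"number","minimum":-1,"maximum":1}}},"hand":{"type":"array","items":{"type":"number"}},"force":{"type":"number"}},"required":["xyz","rot","hand"]}

```bash
mkdir -p pics; python3 - <<'E'
from rig import status,get_image
import cv2,numpy as np
s=status.get_state();print({k:np.round(s[k],3).tolist() for k in('clock','position','ee_rot','width','contact_force')})
for n in('scene','top'):
    d=get_image(n);cv2.imwrite(f'pics/{n}0.png',d['pixels'][:,:,::-1])
    np.savez(f'{n}0.npz',**d)
    print(n,d['fovy'],d['cx'],d['cy'],d['origin'],d['orientation'])
E
```

```text
{'clock': 0.0, 'position': [0.256, -0.514, 0.198], 'ee_rot': [-0.001, 0.973, 0.229, -0.0], 'width': 0.085, 'contact_force': [0.073, 0.345, 0.005]}
scene 48.87322506287081 283.44523116718614 205.8511625812686 [ 1.3610179  -0.37977811  0.61028735] [-0.42276322  0.77519497  0.41105792 -0.22666142]
top 45.32091034248393 285.8684988498426 201.7516673915113 [0.36323069 0.10414975 1.21143153] [-0.0669709   0.71326355 -0.69442041  0.06745596]
```

View pics/top0.png

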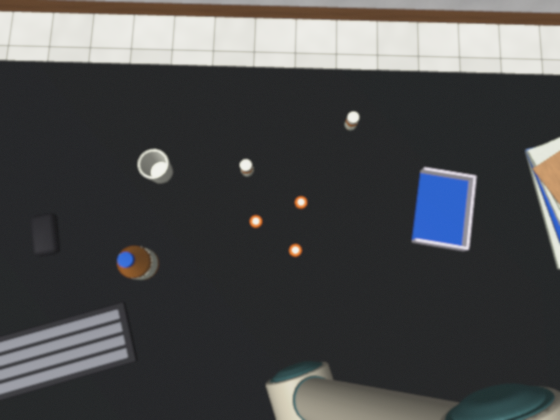

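View pics/scene0.png

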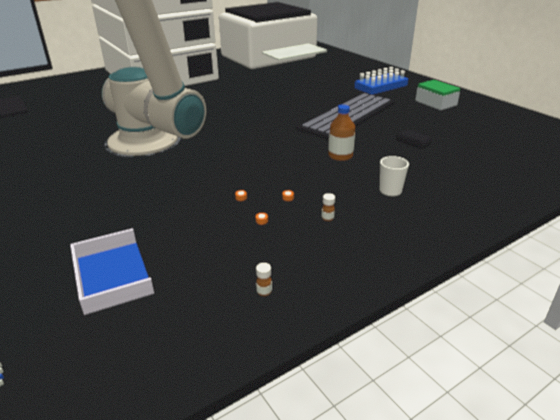

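Top view: caps at about (256,221), (301,202) and (295,250); vials at (246,167) and (353,120); tray around (445,208) with its open side on the left. The scene view shows the same layout.

```bash
cat >h.py <<'E'
import numpy as np,cv2
from scipy.spatial.transform import Rotation as R
def ray(d,u,v):
    f=d['pixels'].shape[0]/2/np.tan(np.radians(float(d['fovy'])/2))
    q=np.roll(d['orientation'],-1)
    return np.array(d['origin']),R.from_quat(q).apply([(u-d['cx'])/f,(v-d['cy'])/f,1])
def plane(d,u,v,z):
    o,r=ray(d,u,v);return o+r*(z-o[2])/r[2]
def tri(d1,p1,d2,p2):
    (o1,r1),(o2,r2)=ray(d1,*p1),ray(d2,*p2)
    t=np.linalg.lstsq(np.c_[r1,-r2],o2-o1,rcond=None)[0]
    a,b=o1+r1*t[0],o2+r2*t[1];return (a+b)/2,np.linalg.norm(a-b)
def mask(d,c):
    h=cv2.cvtColor(np.ascontiguousarray(d['pixels']),cv2.COLOR_RGB2HSV);H,S,V=cv2.split(h)
    return {'orange':(H<16)&(S>140)&(V>140),'blue':(H>100)&(H<125)&(S>150)&(V>110),'white':(S<60)&(V>170)}[c].astype(np.uint8)
def blobs(d,c,lo,hi):
    m=cv2.morphologyEx(mask(d,c),cv2.MORPH_CLOSE,np.ones((5,5)))
    n,l,s,ce=cv2.connectedComponentsWithStats(m)
    return [(np.round(ce[i],1),s[i].tolist()) for i in range(1,n) if lo<s[i][4]<hi]
E
python3 - <<'E'
from h import *
D={n:dict(np.load(n+'0.npz')) for n in('scene','top')}
np.set_printoptions(precision=4,suppress=True)
for n in D:
    for c,lo,hi in(('orange',30,400),('white',60,1500)):
        print(n,c)
        for b in blobs(D[n],c,lo,hi): print(b[0],b[1], plane(D[n],*b[0],.012 if c=='orange' else .06))
    m=mask(D[n],'blue');k=cv2.findContours(m,0,1)[0];k=max(k,key=cv2.contourArea)
    r=cv2.approxPolyDP(k,0.04*cv2.arcLength(k,True),True)[:,0]
    print('blue',[(p.tolist(),plane(D[n],*p,0).round(4)) for p in r])
ob={n:[b[0] for b in blobs(D[n],'orange',30,400)] for n in D}
for p in ob['top']:
    for q in ob['scene']:
        x,e=tri(D['top'],p,D['scene'],q)
        if e<.012:print(p,q,x,e)
E
```

```text
scene orange
[240.5 194.4] [235, 190, 12, 10, 91] [0.4819 0.0813 0.012 ]
[287.7 194.5] [282, 190, 12, 10, 92] [0.5488 0.1783 0.012 ]
[261.3 217.6] [256, 213, 12, 11, 108] [0.5991 0.0699 0.012 ]
scene white
[293.   50.5] [262, 43, 64, 17, 571] [-0.4323  0.8811  0.06  ]
[381.2  73.3] [361, 67, 43, 15, 289] [0.0579 0.9663 0.06  ]
[143.2  86.1] [135, 80, 17, 14, 149] [-0.3288  0.1293  0.06  ]
[141.  143.8] [108, 132, 69, 21, 672] [ 0.157  -0.0507  0.06  ]
[393.8 171.4] [380, 157, 29, 38, 486] [0.6718 0.4143 0.06  ]
[328.6 197.9] [323, 194, 12, 11, 84] [0.6785 0.2015 0.06  ]
[ 97.6 269. ] [71, 229, 80, 72, 563] [ 0.6341 -0.3005  0.06  ]
[263.  269.1] [256, 263, 15, 15, 151] [ 0.8041 -0.0514  0.06  ]
blue [([136, 243], array([ 0.5138, -0.1984,  0.    ])), ([79, 258], array([ 0.4972, -0.3142,  0.    ])), ([84, 294], array([ 0.6139, -0.3332,  0.    ])), ([146, 277], array([ 0.6334, -0.2193,  0.    ]))]
top orange
[300.5 201.7] [295, 196, 12, 12, 82] [0.5955 0.0709 0.012 ]
[255.6 220.8] [250, 215, 12, 13, 74] [0.5457 0.1781 0.012 ]
[294.8 249.6] [289, 244, 13, 13, 79] [0.4788 0.082  0.012 ]
[
[... 293 characters left out ...]
] [0.6712 0.2045 0.06  ]
[456.5 210.7] [415, 168, 61, 82, 567] [ 0.5747 -0.291   0.06  ]
[549.8 215.9] [535, 179, 25, 89, 769] [ 0.5683 -0.5074  0.06  ]
[284.3 399. ] [269, 377, 35, 43, 849] [0.1498 0.0982 0.06  ]
[549.4 417.3] [540, 414, 17, 6, 61] [ 0.1272 -0.4744  0.06  ]
blue [([420, 174], array([ 0.6758, -0.2244,  0.    ])), ([412, 238], array([ 0.5156, -0.2012,  0.    ])), ([460, 244], array([ 0.5042, -0.3169,  0.    ])), ([467, 182], array([ 0.6586, -0.3403,  0.    ]))]
[300.5 201.7] [261.3 217.6] [0.5961 0.0712 0.0098] 0.0008057871943528747
[255.6 220.8] [287.7 194.5] [0.5464 0.1789 0.0104] 0.0016858039503409796
[294.8 249.6] [240.5 194.4] [0.4791 0.0823 0.0102] 0.0007123879488617019
```

apply_moves:
  xyz:
    - [0,0,0]
    - [0,0,0]
    - [0,0,0]
    - [0,0,0]
    - [0,0,0]
    - [0,0,0]
    - [0,0,0]
    - [0,0,0]
  rot:
    - [0,0,-0.166]
    - [0,0,-0.166]
    - [0,0,-0.166]
    - [0,0,-0.166]
    - [0,0,-0.166]
    - [0,0,-0.166]
    - [0,0,-0.166]
    - [0,0,0]
  hand: [-0.67,-0.67,-0.67,-0.67,-0.67,-0.67,-0.67,-0.67]

```text
clock: 1.1
position: [0.2561, -0.5145, 0.198]
ee_rot: [-0.0, 0.669, 0.743, 0.0]
contact_force: [-0.2, 0.2, -0.2]
width: 0.014
gripper_force: 0.0
```

```bash
cat >>h.py <<'E'
def go(x,y,z):
    "tool-axis shift, in shares of 0.3 m, to a world point"
    from rig import status
    s=status.get_state();r=R.from_quat(np.roll(s['ee_rot'],-1))
    m=r.as_matrix()
    print('t',round(s['clock'],2),'pos',np.round(s['position'],4),'psi',np.degrees(np.arctan2(m[1,0],m[0,0])).round(2),'z',m[:,2].round(3),'w',round(s['width'],4))
    print('shares',(r.inv().apply(np.array([x,y,z])-s['position'])/.3).round(4))
E
python3 -c "
from h import *;go(.590,.123,.12)"
```

```text
t 1.1 pos [ 0.2561 -0.5145  0.198 ] psi 96.06 z [-0.     0.001 -1.   ] w 0.014
shares [1.9954 1.3312 0.2614]
```

apply_moves:
  xyz:
    - [0.125,0.083,0.016]
    - [0.125,0.083,0.016]
    - [0.125,0.083,0.016]
    - [0.125,0.083,0.016]
    - [0.125,0.083,0.016]
    - [0.125,0.083,0.016]
    - [0.125,0.083,0.016]
    - [0.125,0.083,0.016]
  rot:
    - [0,0,0]
    - [0,0,0]
    - [0,0,0]
    - [0,0,0]
    - [0,0,0]
    - [0,0,0]
    - [0,0,0]
    - [0,0,0]
  hand: [-0.67,-0.67,-0.67,-0.67,-0.67,-0.67,-0.67,-0.67]

```text
clock: 2.1
position: [0.4224, -0.1937, 0.1598]
ee_rot: [0.0, 0.669, 0.743, 0.0]
contact_force: [0.5, -0.6, -0.8]
width: 0.0145
gripper_force: 0.0
```

apply_moves:
  xyz:
    - [0.125,0.083,0.016]
    - [0.125,0.083,0.016]
    - [0.125,0.083,0.016]
    - [0.125,0.083,0.016]
    - [0.125,0.083,0.016]
    - [0.125,0.083,0.016]
    - [0.125,0.083,0.016]
    - [0.12,0.083,0.016]
  rot:
    - [0,0,0]
    - [0,0,0]
    - [0,0,0]
    - [0,0,0]
    - [0,0,0]
    - [0,0,0]
    - [0,0,0]
    - [0,0,0]
  hand: [-0.67,-0.67,-0.67,-0.67,-0.67,-0.67,-0.67,-0.67]

```text
clock: 3.1
position: [0.5883, 0.1245, 0.1212]
ee_rot: [0.0, 0.669, 0.743, -0.0]
contact_force: [0.6, -0.6, 0.1]
width: 0.0141
gripper_force: 0.0
```

```bash
python3 -c "
from h import *;go(.5905,.119,.006)"
```

```text
t 3.1 pos [0.5883 0.1245 0.1212] psi 96.01 z [-0. -0. -1.] w 0.0141
shares [-0.019   0.0054  0.3841]
```

apply_moves:
  xyz:
    - [-0.01,0.005,0.07]
    - [-0.009,0,0.07]
    - [0,0,0.07]
    - [0,0,0.07]
    - [0,0,0.05]
    - [0,0,0.03]
    - [0,0,0.018]
    - [0,0,0]
  rot:
    - [0,0,0]
    - [0,0,0]
    - [0,0,0]
    - [0,0,0]
    - [0,0,0]
    - [0,0,0]
    - [0,0,0]
    - [0,0,0]
  hand: [-0.67,-0.67,-0.67,-0.67,-0.67,-0.67,-0.67,-0.67]

```text
clock: 4.1
position: [0.59, 0.1175, 0.0082]
ee_rot: [0.0, 0.668, 0.744, -0.0]
contact_force: [0.2, 0.3, 0.8]
width: 0.0142
gripper_force: 0.0
```

```bash
python3 - <<'E'
from h import *
from rig import get_image
go(.6355-.1075*.023,-.293+.994*.023,.006)
d=get_image('top');cv2.imwrite('pics/t1.png',cv2.resize(d['pixels'][80:300,180:500,::-1],(800,550),interpolation=cv2.INTER_CUBIC))
E
```

```text
t 4.1 pos [0.59   0.1175 0.0082] psi 96.16 z [ 0. -0. -1.] w 0.0142
shares [-1.3002  0.0039  0.0074]
```

View pics/t1.png

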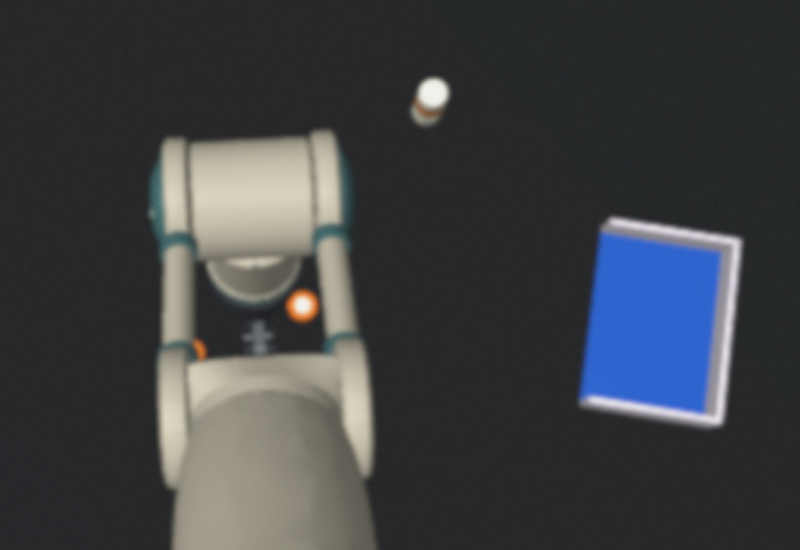

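Crop: cap A at (302,306), tray on the right, and part of cap C at (200,350). A grey shape at (258,337) sits lower than I expected for the fingertips, so I'll check the projection and the scene view.

```bash
python3 - <<'E'
from h import *
from rig import get_image,status
p=np.array(status.get_state()['position'])
for n in('top','scene'):
    d=get_image(n);q=R.from_quat(np.roll(d['orientation'],-1));f=210/np.tan(np.radians(d['fovy']/2))
    for dz in(0,.03,.07,.1):
        c=q.inv().apply(p+[0,0,dz]-d['origin']);print(n,dz,(f*c[:2]/c[2]+[d['cx'],d['cy']]).round(1))
cv2.imwrite('pics/s1.png',cv2.resize(d['pixels'][120:260,180:380,::-1],(800,560),interpolation=cv2.INTER_CUBIC))
E
```

```text
top 0 [281.2 203.5]
top 0.03 [281.1 201.2]
top 0.07 [281.  197.9]
top 0.1 [280.9 195.2]
scene 0 [276.5 210.7]
scene 0.03 [276.4 200. ]
scene 0.07 [276.2 185.2]
scene 0.1 [276.  173.7]
```

View pics/s1.png

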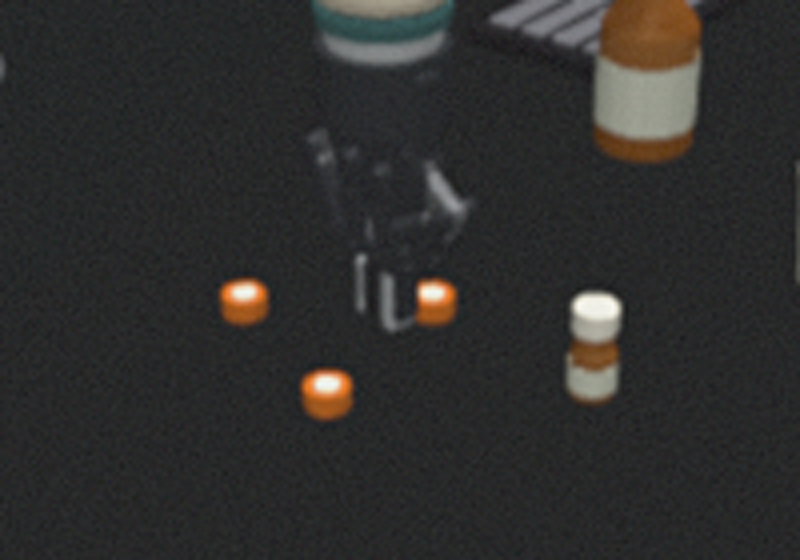

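Scene crop: caps at (244,300), (327,393) and (435,300), with the fingertips at about (360–400,320). The tips are above the projected TCP at (386,363), so I'll brighten both views and triangulate.

```bash
python3 - <<'E'
from h import *
from rig import get_image
t=get_image('top');s=get_image('scene')
g=lambda i:np.clip((i.astype(float)/255)**.5*300-30,0,255).astype(np.uint8)
a=cv2.resize(g(t['pixels'][180:240,250:330,::-1]),(400,300),interpolation=cv2.INTER_CUBIC)
b=cv2.resize(g(s['pixels'][140:230,220:340,::-1]),(400,300),interpolation=cv2.INTER_CUBIC)
cv2.imwrite('pics/e.png',np.hstack([a,b]))
print(tri(t,(283.2,214.8),s,(275,200)),plane(s,275,201,.008),plane(t,283.2,214.8,.008))
E
```

```text
(array([0.56473001, 0.11966738, 0.023403  ]), np.float64(0.017835850319866335)) [0.55113224 0.13886315 0.008     ] [0.56277856 0.11203205 0.008     ]
```

View pics/e.png

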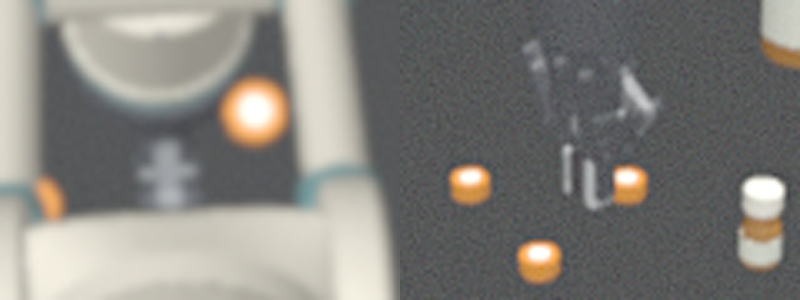

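apply_moves:
  xyz:
    - [0,0,0.01]
    - [-0.04,0,0]
    - [-0.04,0,0]
    - [-0.04,0,0]
    - [-0.04,0,0]
    - [-0.04,0,0]
    - [-0.04,0,0]
    - [-0.04,0,0]
  rot:
    - [0,0,0]
    - [0,0,0]
    - [0,0,0]
    - [0,0,0]
    - [0,0,0]
    - [0,0,0]
    - [0,0,0]
    - [0,0,0]
  hand: [-0.67,-0.67,-0.67,-0.67,-0.67,-0.67,-0.67,-0.67]

```text
clock: 5.35
position: [0.5991, 0.0332, 0.0052]
ee_rot: [0.0, 0.668, 0.744, -0.0]
contact_force: [0.5, 0.4, -0.4]
width: 0.0144
gripper_force: 0.0
```

```bash
cat >>h.py <<'E'
def caps(*ns):
    from rig import get_image
    for n in ns or('top','scene'):
        d=get_image(n);print(n,[plane(d,*b[0],.012)[:2].round(4).tolist() for b in blobs(d,'orange',20,400)])
E
python3 -c "
from h import *;go(.633,-.270,.006);caps()"
```

```text
t 5.35 pos [0.5991 0.0332 0.0052] psi 96.17 z [ 0. -0. -1.] w 0.0144
shares [-1.017   0.0036 -0.0026]
top [[0.5459, 0.1781], [0.4175, 0.4825]]
scene [[0.5484, 0.1785], [0.5991, 0.0699]]
```

```bash
python3 - <<'E'
from h import *
from rig import get_image
t=get_image('top');s=get_image('scene')
g=lambda i:np.clip((i.astype(float)/255)**.5*300-30,0,255).astype(np.uint8)
a=cv2.resize(g(t['pixels'][150:270,240:350,::-1]),(400,436),interpolation=cv2.INTER_CUBIC)
b=cv2.resize(g(s['pixels'][140:249,220:320,::-1]),(400,436),interpolation=cv2.INTER_CUBIC)
cv2.imwrite('pics/e2.png',np.hstack([a,b]))
E
```

```text
(no output)
```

View pics/e2.png

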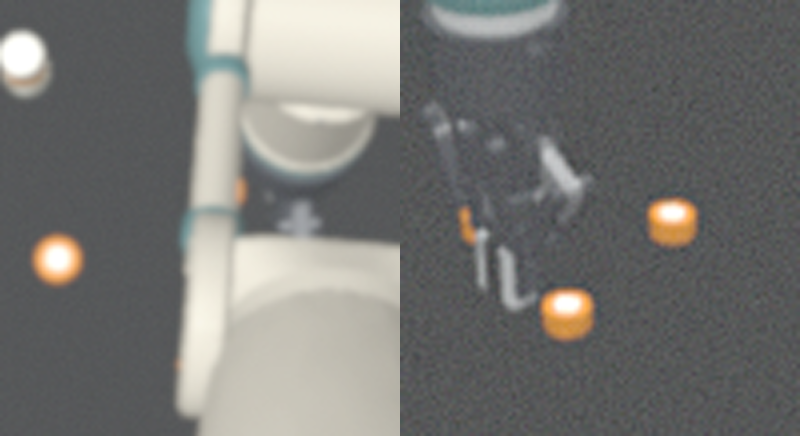

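Fingertips passed over cap A without moving it: they triangulate about 28 mm higher than the reported TCP. I'll go back behind A and lower gently while watching the force.

apply_moves:
  xyz:
    - [0,0,-0.05]
    - [0.09,0,0]
    - [0.1,0,0]
    - [0.1,0,0]
    - [0,0,0.05]
    - [0,0,0.01]
    - [0,0,0.007]
    - [0,0,0]
  rot:
    - [0,0,0]
    - [0,0,0]
    - [0,0,0]
    - [0,0,0]
    - [0,0,0]
    - [0,0,0]
    - [0,0,0]
    - [0,0,0]
  hand: [-0.67,-0.67,-0.67,-0.67,-0.67,-0.67,-0.67,-0.67]

```text
clock: 6.55
position: [0.5898, 0.1197, -0.0]
ee_rot: [0.0, 0.668, 0.744, -0.0]
contact_force: [-0.9, -0.4, -0.6]
width: 0.0143
gripper_force: 0.0
```

```bash
python3 -c "
from h import *;go(.5905,.119,.0);caps()"
```

```text
t 6.55 pos [ 0.5898  0.1197 -0.    ] psi 96.12 z [-0. -0. -1.] w 0.0143
shares [-0.0027  0.0021 -0.0001]
top [[0.5955, 0.0709], [0.5503, 0.1698], [0.4175, 0.4825]]
scene [[0.4819, 0.0813], [0.5541, 0.18], [0.5991, 0.0699]]
```

apply_moves:
  xyz:
    - [0,0,0.01]
    - [0,0,0.01]
    - [0,0,0.01]
    - [0,0,0]
  rot:
    - [0,0,0]
    - [0,0,0]
    - [0,0,0]
    - [0,0,0]
  hand: [-0.67,-0.67,-0.67,-0.67]

```text
clock: 7.15
position: [0.5894, 0.1206, -0.0093]
ee_rot: [-0.0, 0.668, 0.744, -0.0]
contact_force: [-0.1, -0.3, 0.6]
width: 0.0141
gripper_force: 0.0
```

```bash
python3 - <<'E'
from h import *
from rig import get_image
go(.5905,.119,.0)
t=get_image('top');s=get_image('scene')
g=lambda i:np.clip((i.astype(float)/255)**.5*300-30,0,255).astype(np.uint8)
b=cv2.resize(g(s['pixels'][165:237,225:321,::-1]),(800,600),interpolation=cv2.INTER_CUBIC)
cv2.imwrite('pics/e3.png',b)
E
```

```text
t 7.15 pos [ 0.5894  0.1206 -0.0093] psi 96.18 z [-0.001 -0.    -1.   ] w 0.0141
shares [-0.0056  0.0032 -0.031 ]
```

View pics/e3.png

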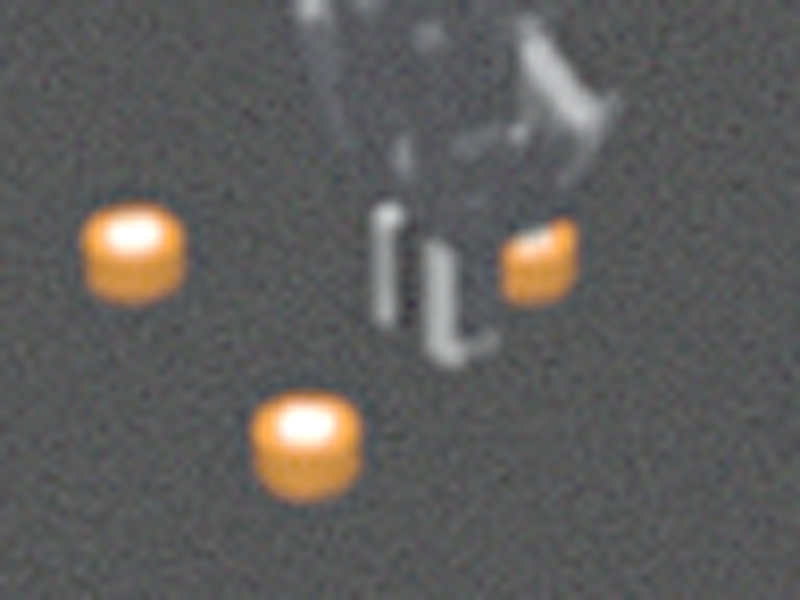

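Scene crop: near fingertip bottom at about (445,362), far one at (385,325), still roughly 20 mm above the bench. No contact force yet, so I'll keep lowering.

apply_moves:
  xyz:
    - [0,0,0.01]
    - [0,0,0.01]
    - [0,0,0.01]
    - [0,0,0]
  rot:
    - [0,0,0]
    - [0,0,0]
    - [0,0,0]
    - [0,0,0]
  hand: [-0.67,-0.67,-0.67,-0.67]

```text
clock: 7.75
position: [0.5894, 0.1205, -0.0183]
ee_rot: [-0.0, 0.668, 0.744, -0.0]
contact_force: [0.4, -0.0, -0.4]
width: 0.0138
gripper_force: 0.0
```

apply_moves:
  xyz:
    - [0,0,0.01]
    - [0,0,0]
  rot:
    - [0,0,0]
    - [0,0,0]
  hand: [-0.67,-0.67]

```text
clock: 8.0
position: [0.5895, 0.1205, -0.0211]
ee_rot: [-0.0, 0.668, 0.744, -0.0]
contact_force: [-0.0, 0.6, 0.6]
width: 0.0139
gripper_force: 0.0
```

```bash
python3 - <<'E'
from h import *
from rig import get_image,status
go(.5905,.119,.0)
s=get_image('scene');q=R.from_quat(np.roll(s['orientation'],-1));f=210/np.tan(np.radians(s['fovy']/2))
m=mask(s,'white');gr=cv2.cvtColor(s['pixels'],cv2.COLOR_RGB2GRAY)[190:225,262:292]
for r in range(0,35,1): print(190+r,' '.join('%3d'%v for v in gr[r]))
E
```

```text
t 8.0 pos [ 0.5895  0.1205 -0.0211] psi 96.18 z [-0. -0. -1.] w 0.0139
shares [-0.0054  0.0028 -0.0705]
190  38  37  41  34  38  44  39  40  40  43  52  58  53  43  41  38  43  42  45  41  39  39  40  41  40  42  39  41  39  39
191  36  40  40  34  40  41  45  51  43  42  44  48  47  41  40  31  43  39  45  41  41  43  39  41  40  39  41  37  36  44
192  36  41  38  43  40  36  38  45  39  37  34  42  43  38  44  37  40  38  37  44  46  42  42  40  37  36  38  38  37  30
193  40  38  41  42  42  35  41  44  47  59  45  39  43  43  39  43  44  40  47  49  52  44  44  39  43  39  40  39  36  38
194  38  42  40  43  36  37  38  46  76  97  79  50  43  45  38  37  41  40  36  49  49  42  37  42  39  41  38  39  39  40
195  39  39  37  40  39  43  39  52  89 114  98  62  44  38  39  39  39  40  36  46  42  36  43  34  36  39  42  45  44  36
196  39  45  41  38  39  43  38  50  85 104  85  48  34  35  39  44  40  40  43  40  36  42  37  37  35  35  43  44  48  55
197  37  38  39  37  38  41  41  52  78  90  60  35  30  41  44  46  40  42  40  45  48  51  42  38  38  44  51  66  71  80
198 
[... 2643 characters left out ...]
  42  41  41  38  37  44  39  43  39  42  38  36  34  42  39  38  38  38  43  39
220 103 103 103  97  93  83  54  39  39  41  39  37  42  43  43  32  39  42  39  38  40  41  37  38  39  39  36  38  42  41
221 105 102  99  96  90  73  48  38  39  38  40  43  38  39  39  43  36  41  42  40  43  41  42  41  38  42  41  41  35  36
222 104 102  99  93  77  56  41  35  36  39  40  43  37  40  42  37  39  38  43  37  39  40  43  39  39  40  39  41  44  44
223  99  92  86  75  59  42  41  39  40  40  35  41  36  41  40  41  39  42  37  37  38  41  38  40  36  42  37  41  36  40
224  76  71  62  51  42  34  39  42  41  36  41  42  35  40  41  37  39  40  37  45  38  41  42  39  44  39  34  44  35  41
```

```bash
python3 - <<'E'
from h import *
s=dict(np.load('scene0.npz'))
for z in(0,.005,.01,.015,.02,.03):print(z,[plane(s,*p,z)[:2].round(4) for p in((278,212.7),(271,208),(283,210))])
E
```

```text
0 [array([0.5886, 0.1229]), array([0.5617, 0.1202]), array([0.5855, 0.1393])]
0.005 [array([0.5949, 0.1188]), array([0.5683, 0.1161]), array([0.5919, 0.1351])]
0.01 [array([0.6012, 0.1146]), array([0.5748, 0.112 ]), array([0.5982, 0.1308])]
0.015 [array([0.6075, 0.1105]), array([0.5814, 0.1079]), array([0.6046, 0.1266])]
0.02 [array([0.6139, 0.1064]), array([0.5879, 0.1038]), array([0.6109, 0.1223])]
0.03 [array([0.6265, 0.0982]), array([0.601 , 0.0956]), array([0.6236, 0.1138])]
```

apply_moves:
  xyz:
    - [0,0,0.008]
    - [0,0,0]
  rot:
    - [0,0,0]
    - [0,0,0]
  hand: [-0.67,-0.67]

```text
clock: 8.3
position: [0.5895, 0.1205, -0.0235]
ee_rot: [-0.0, 0.668, 0.744, -0.0]
contact_force: [-0.0, -0.4, 0.1]
width: 0.0137
gripper_force: 0.0
```

apply_moves:
  xyz:
    - [0,0,0.008]
    - [0,0,0]
  rot:
    - [0,0,0]
    - [0,0,0]
  hand: [-0.67,-0.67]

```text
clock: 8.55
position: [0.5895, 0.1205, -0.0259]
ee_rot: [-0.0, 0.668, 0.744, -0.0]
contact_force: [0.1, 0.3, 0.5]
width: 0.0142
gripper_force: 0.0
```

apply_moves:
  xyz:
    - [-0.02,0.003,0]
    - [-0.04,0,0]
    - [-0.04,0,0]
    - [-0.04,0,0]
    - [-0.04,0,0]
    - [-0.04,0,0]
    - [-0.04,0,0]
    - [-0.03,0,0]
  rot:
    - [0,0,0]
    - [0,0,0]
    - [0,0,0]
    - [0,0,0]
    - [0,0,0]
    - [0,0,0]
    - [0,0,0]
    - [0,0,0]
  hand: [-0.67,-0.67,-0.67,-0.67,-0.67,-0.67,-0.67,-0.67]

```text
clock: 9.55
position: [0.6, 0.0333, -0.0257]
ee_rot: [0.0, 0.668, 0.744, 0.0]
contact_force: [0.9, 0.9, -0.1]
width: 0.0141
gripper_force: 0.0
```

```bash
python3 -c "
from h import *;go(.633,-.270,-.026);caps()"
```

```text
t 9.55 pos [ 0.6     0.0333 -0.0257] psi 96.16 z [ 0. -0. -1.] w 0.0141
shares [-1.0169e+00  8.0000e-04  1.1000e-03]
top [[0.5459, 0.1781], [0.4173, 0.4818]]
scene [[0.5484, 0.1785], [0.6075, 0.0068]]
```

apply_moves:
  xyz:
    - [-0.042,0,0]
    - [-0.042,0,0]
    - [-0.042,0,0]
    - [-0.042,0,0]
    - [-0.042,0,0]
    - [-0.042,0,0]
    - [-0.042,0,0]
    - [-0.042,0,0]
  rot:
    - [0,0,0]
    - [0,0,0]
    - [0,0,0]
    - [0,0,0]
    - [0,0,0]
    - [0,0,0]
    - [0,0,0]
    - [0,0,0]
  hand: [-0.67,-0.67,-0.67,-0.67,-0.67,-0.67,-0.67,-0.67]

```text
clock: 10.65
position: [0.6108, -0.0669, -0.0257]
ee_rot: [0.0, 0.668, 0.744, -0.0]
contact_force: [-0.5, -0.4, 0.1]
width: 0.0142
gripper_force: 0.0
```

apply_moves:
  xyz:
    - [-0.042,0,0]
    - [-0.042,0,0]
    - [-0.042,0,0]
    - [-0.042,0,0]
    - [-0.042,0,0]
    - [-0.042,0,0]
    - [-0.042,0,0]
    - [-0.042,0,0]
  rot:
    - [0,0,0]
    - [0,0,0]
    - [0,0,0]
    - [0,0,0]
    - [0,0,0]
    - [0,0,0]
    - [0,0,0]
    - [0,0,0]
  hand: [-0.67,-0.67,-0.67,-0.67,-0.67,-0.67,-0.67,-0.67]

```text
clock: 11.65
position: [0.6217, -0.1671, -0.0257]
ee_rot: [0.0, 0.668, 0.744, -0.0]
contact_force: [-0.4, 0.4, 0.6]
width: 0.0137
gripper_force: 0.0
```

```bash
python3 -c "
from h import *;go(.633,-.2665,-.026);caps()"
```

```text
t 11.65 pos [ 0.6217 -0.1671 -0.0257] psi 96.18 z [ 0. -0. -1.] w 0.0137
shares [-0.3334  0.0018  0.001 ]
top [[0.5459, 0.1781], [0.4175, 0.4825]]
scene [[0.482, 0.0815], [0.549, 0.1785], [0.6303, -0.1935]]
```

apply_moves:
  xyz:
    - [-0.045,0,0]
    - [-0.045,0,0]
    - [-0.045,0,0]
    - [-0.045,0,0]
    - [-0.045,0,0]
    - [-0.045,0,0]
    - [-0.035,0,0]
    - [-0.025,0,0]
  rot:
    - [0,0,0]
    - [0,0,0]
    - [0,0,0]
    - [0,0,0]
    - [0,0,0]
    - [0,0,0]
    - [0,0,0]
    - [0,0,0]
  hand: [-0.67,-0.67,-0.67,-0.67,-0.67,-0.67,-0.67,-0.67]

```text
clock: 12.75
position: [0.6323, -0.2654, -0.0257]
ee_rot: [0.0, 0.668, 0.744, 0.0]
contact_force: [0.1, 0.8, 0.3]
width: 0.014
gripper_force: 0.1
```

apply_moves:
  xyz:
    - [0.04,0,0]
    - [0.04,0,-0.03]
    - [0.03,0,-0.1]
    - [0,0,-0.15]
    - [0,0,-0.1]
  rot:
    - [0,0,0]
    - [0,0,0]
    - [0,0,0]
    - [0,0,-0.07]
    - [0,0,-0.07]
  hand: [-0.67,-0.67,-0.67,-0.67,-0.67]

```text
clock: 13.38
position: [0.6294, -0.2302, 0.0913]
ee_rot: [0.001, 0.61, 0.792, 0.0]
contact_force: [0.2, 0.6, 0.9]
width: 0.014
gripper_force: 0.0
```

```bash
python3 -c "
from h import *;go(.479-.248*.05,.082+.969*.05,.09);caps()"
```

```text
t 13.38 pos [ 0.6294 -0.2302  0.0913] psi 104.82 z [ 0.002 -0.001 -1.   ] w 0.014
shares [ 1.301  -0.217   0.0019]
top [[0.5459, 0.1781], [0.4788, 0.082], [0.4175, 0.4825]]
scene [[0.4819, 0.0813], [0.549, 0.1785]]
```

apply_moves:
  xyz:
    - [0.163,-0.027,0]
    - [0.163,-0.027,0]
    - [0.163,-0.027,0]
    - [0.163,-0.027,0]
    - [0.163,-0.027,0]
    - [0.163,-0.027,0]
    - [0.163,-0.027,0]
    - [0.16,-0.028,0]
  rot:
    - [0,0,0]
    - [0,0,0]
    - [0,0,0]
    - [0,0,0]
    - [0,0,0]
    - [0,0,0]
    - [0,0,0]
    - [0,0,0]
  hand: [-0.67,-0.67,-0.67,-0.67,-0.67,-0.67,-0.67,-0.67]

```text
clock: 14.48
position: [0.4652, 0.1315, 0.0877]
ee_rot: [-0.001, 0.612, 0.791, -0.0]
contact_force: [0.9, 0.6, 0.6]
width: 0.0141
gripper_force: 0.0
```

apply_moves:
  xyz:
    - [0,0,0]
    - [0,0,0.1]
    - [0,0,0.1]
    - [0,0,0.08]
    - [0,0,0.05]
    - [0,0,0.03]
    - [0,0,0.015]
    - [0,0,0]
  rot:
    - [0,0,0]
    - [0,0,0]
    - [0,0,0]
    - [0,0,0]
    - [0,0,0]
    - [0,0,0]
    - [0,0,0]
    - [0,0,0]
  hand: [-0.67,-0.67,-0.67,-0.67,-0.67,-0.67,-0.67,-0.67]

```text
clock: 15.48
position: [0.4676, 0.1293, -0.0242]
ee_rot: [0.0, 0.612, 0.791, -0.0]
contact_force: [1.0, -0.0, 0.2]
width: 0.0138
gripper_force: 0.0
```

```bash
python3 -c "
from h import *;go(.578-.248*.0265,-.305+.969*.0265,-.0258);caps('top')"
```

```text
t 15.47 pos [ 0.4676  0.1293 -0.0242] psi 104.57 z [ 0. -0. -1.] w 0.0138
shares [-1.4054 -0.0076  0.0056]
top [[0.6282, -0.2835], [0.4177, 0.4825]]
```

apply_moves:
  xyz:
    - [-0.03,0,0.005]
    - [-0.04,-0.001,0]
    - [-0.045,0,0]
    - [-0.045,-0.001,0]
    - [-0.045,0,0]
    - [-0.045,-0.001,0]
    - [-0.045,0,0]
    - [-0.045,0,0]
  rot:
    - [0,0,0]
    - [0,0,0]
    - [0,0,0]
    - [0,0,0]
    - [0,0,0]
    - [0,0,0]
    - [0,0,0]
    - [0,0,0]
  hand: [-0.67,-0.67,-0.67,-0.67,-0.67,-0.67,-0.67,-0.67]

```text
clock: 16.52
position: [0.4925, 0.0296, -0.0257]
ee_rot: [0.0, 0.612, 0.791, -0.0]
contact_force: [0.4, -0.5, 0.3]
width: 0.0141
gripper_force: 0.1
```

apply_moves:
  xyz:
    - [-0.045,0,0]
    - [-0.045,-0.001,0]
    - [-0.045,0,0]
    - [-0.045,-0.001,0]
    - [-0.045,0,0]
    - [-0.045,-0.001,0]
    - [-0.045,0,0]
    - [-0.045,0,0]
  rot:
    - [0,0,0]
    - [0,0,0]
    - [0,0,0]
    - [0,0,0]
    - [0,0,0]
    - [0,0,0]
    - [0,0,0]
    - [0,0,0]
  hand: [-0.67,-0.67,-0.67,-0.67,-0.67,-0.67,-0.67,-0.67]

```text
clock: 17.52
position: [0.5188, -0.0751, -0.0257]
ee_rot: [0.0, 0.612, 0.791, -0.0]
contact_force: [0.1, 0.9, -1.1]
width: 0.0142
gripper_force: 0.1
```

```bash
python3 -c "
from h import *;go(.578-.248*.0265,-.305+.969*.0265,-.0258);caps()"
```

```text
t 17.52 pos [ 0.5188 -0.0751 -0.0257] psi 104.58 z [ 0. -0. -1.] w 0.0142
shares [-7.03e-01 -1.60e-03  3.00e-04]
top [[0.6287, -0.2833], [0.5457, 0.1781], [0.4175, 0.4823]]
scene [[0.5484, 0.1785], [0.5311, -0.1017]]
```

apply_moves:
  xyz:
    - [-0.045,0,0]
    - [-0.045,0,0]
    - [-0.045,0,0]
    - [-0.045,0,0]
    - [-0.045,0,0]
    - [-0.045,0,0]
    - [-0.045,0,0]
    - [-0.045,0,0]
  rot:
    - [0,0,0]
    - [0,0,0]
    - [0,0,0]
    - [0,0,0]
    - [0,0,0]
    - [0,0,0]
    - [0,0,0]
    - [0,0,0]
  hand: [-0.67,-0.67,-0.67,-0.67,-0.67,-0.67,-0.67,-0.67]

```text
clock: 18.62
position: [0.546, -0.1796, -0.0257]
ee_rot: [0.0, 0.612, 0.791, -0.0]
contact_force: [0.4, 0.0, 0.4]
width: 0.014
gripper_force: 0.0
```

apply_moves:
  xyz:
    - [-0.045,0,0]
    - [-0.045,0,0]
    - [-0.045,0,0]
    - [-0.045,0,0]
    - [-0.045,0,0]
    - [-0.045,0,0]
    - [-0.04,0,0]
    - [-0.025,0,0]
  rot:
    - [0,0,0]
    - [0,0,0]
    - [0,0,0]
    - [0,0,0]
    - [0,0,0]
    - [0,0,0]
    - [0,0,0]
    - [0,0,0]
  hand: [-0.67,-0.67,-0.67,-0.67,-0.67,-0.67,-0.67,-0.67]

```text
clock: 19.62
position: [0.5713, -0.2769, -0.0257]
ee_rot: [0.0, 0.612, 0.791, -0.0]
contact_force: [-0.4, 0.1, 0.3]
width: 0.0139
gripper_force: 0.0
```

apply_moves:
  xyz:
    - [0.04,0,0]
    - [0.04,0,-0.03]
    - [0.03,0,-0.1]
    - [0,0,-0.15]
    - [0,0,-0.1]
  rot:
    - [0,0,0]
    - [0,0,0]
    - [0,0,0]
    - [0,0,0.1]
    - [0,0,0.093]
  hand: [-0.67,-0.67,-0.67,-0.67,-0.67]

```text
clock: 20.25
position: [0.563, -0.2426, 0.0911]
ee_rot: [0.001, 0.689, 0.725, 0.0]
contact_force: [1.1, -0.9, -0.5]
width: 0.0139
gripper_force: 0.0
```

```bash
python3 -c "
from h import *;go(.546-.0527*.05,.178+.05,.09);caps()"
```

```text
t 20.25 pos [ 0.563  -0.2426  0.0911] psi 92.9 z [ 0.002 -0.001 -1.   ] w 0.0139
shares [1.5698 0.014  0.0021]
top [[0.5459, 0.1781], [0.4175, 0.4823]]
scene [[0.5484, 0.1785], [0.5861, -0.3005]]
```

apply_moves:
  xyz:
    - [0.19,0.001,0]
    - [0.197,0.002,0]
    - [0.197,0.002,0]
    - [0.197,0.002,0]
    - [0.197,0.002,0]
    - [0.197,0.002,0]
    - [0.197,0.002,0]
    - [0.197,0.001,0]
  rot:
    - [0,0,0]
    - [0,0,0]
    - [0,0,0]
    - [0,0,0]
    - [0,0,0]
    - [0,0,0]
    - [0,0,0]
    - [0,0,0]
  hand: [-0.67,-0.67,-0.67,-0.67,-0.67,-0.67,-0.67,-0.67]

```text
clock: 21.35
position: [0.5403, 0.2284, 0.0875]
ee_rot: [-0.0, 0.688, 0.726, -0.001]
contact_force: [0.6, 0.2, -0.6]
width: 0.0138
gripper_force: 0.0
```

apply_moves:
  xyz:
    - [0,0,0]
    - [0,0,0]
  rot:
    - [0,0,0]
    - [0,0,0]
  hand: [-0.67,-0.67]

```text
clock: 21.6
position: [0.5408, 0.2261, 0.0875]
ee_rot: [-0.0, 0.688, 0.726, -0.001]
contact_force: [0.6, -0.7, 0.4]
width: 0.0143
gripper_force: 0.0
```

```bash
python3 -c "
from h import *;go(.546-.0527*.05,.178+.05,-.0258);caps('top')"
```

```text
t 21.6 pos [0.5408 0.2261 0.0875] psi 93.13 z [-0.002 -0.001 -1.   ] w 0.0143
shares [0.0063 0.0095 0.3776]
top [[0.6287, -0.2833], [0.5723, -0.2932], [0.5474, 0.1695], [0.4175, 0.4823]]
```

apply_moves:
  xyz:
    - [0.006,0.01,0.1]
    - [0,0,0.1]
    - [0,0,0.08]
    - [0,0,0.05]
    - [0,0,0.03]
    - [0,0,0.018]
    - [0,0,0]
    - [0,0,0]
  rot:
    - [0,0,0]
    - [0,0,0]
    - [0,0,0]
    - [0,0,0]
    - [0,0,0]
    - [0,0,0]
    - [0,0,0]
    - [0,0,0]
  hand: [-0.67,-0.67,-0.67,-0.67,-0.67,-0.67,-0.67,-0.67]

```text
clock: 22.65
position: [0.5458, 0.2284, -0.0245]
ee_rot: [0.0, 0.688, 0.725, 0.001]
contact_force: [-0.6, -0.6, 0.2]
width: 0.0143
gripper_force: 0.0
```

```bash
python3 -c "
from h import *;go(.5675,-.2215,-.0258)"
```

```text
t 22.65 pos [ 0.5458  0.2284 -0.0245] psi 93.01 z [ 0.001  0.    -1.   ] w 0.0143
shares [-1.5013 -0.0064  0.0041]
```

apply_moves:
  xyz:
    - [-0.03,-0.008,0.004]
    - [-0.04,0,0]
    - [-0.045,0,0]
    - [-0.045,0,0]
    - [-0.045,0,0]
    - [-0.045,0,0]
    - [-0.045,0,0]
    - [-0.045,0,0]
  rot:
    - [0,0,0]
    - [0,0,0]
    - [0,0,0]
    - [0,0,0]
    - [0,0,0]
    - [0,0,0]
    - [0,0,0]
    - [0,0,0]
  hand: [-0.67,-0.67,-0.67,-0.67,-0.67,-0.67,-0.67,-0.67]

```text
clock: 23.65
position: [0.5482, 0.1252, -0.0263]
ee_rot: [0.0, 0.688, 0.725, -0.0]
contact_force: [0.3, -0.8, 0.5]
width: 0.0139
gripper_force: 0.1
```

apply_moves:
  xyz:
    - [-0.045,0,0]
    - [-0.045,0,0]
    - [-0.045,0,0]
    - [-0.045,0,0]
    - [-0.045,0,0]
    - [-0.045,0,0]
    - [-0.045,0,0]
    - [-0.045,0,0]
  rot:
    - [0,0,0]
    - [0,0,0]
    - [0,0,0]
    - [0,0,0]
    - [0,0,0]
    - [0,0,0]
    - [0,0,0]
    - [0,0,0]
  hand: [-0.67,-0.67,-0.67,-0.67,-0.67,-0.67,-0.67,-0.67]

```text
clock: 24.65
position: [0.5539, 0.0174, -0.0263]
ee_rot: [0.0, 0.688, 0.725, -0.0]
contact_force: [-0.9, 0.4, 0.2]
width: 0.0141
gripper_force: 0.1
```

```bash
python3 -c "
from h import *;go(.5675,-.2215,-.0258);caps()"
```

```text
t 24.65 pos [ 0.5539  0.0174 -0.0263] psi 93.0 z [ 0. -0. -1.] w 0.0141
shares [-0.7976  0.0037 -0.0017]
top [[0.6282, -0.2835], [0.5723, -0.2932], [0.4172, 0.4823]]
scene [[0.5592, -0.0095], [0.5861, -0.3005]]
```

apply_moves:
  xyz:
    - [-0.045,0.001,0]
    - [-0.045,0.001,0]
    - [-0.045,0.001,0]
    - [-0.045,0,0]
    - [-0.045,0,0]
    - [-0.045,0,0]
    - [-0.045,0,0]
    - [-0.045,0,0]
  rot:
    - [0,0,0]
    - [0,0,0]
    - [0,0,0]
    - [0,0,0]
    - [0,0,0]
    - [0,0,0]
    - [0,0,0]
    - [0,0,0]
  hand: [-0.67,-0.67,-0.67,-0.67,-0.67,-0.67,-0.67,-0.67]

```text
clock: 25.75
position: [0.5604, -0.0904, -0.0263]
ee_rot: [0.0, 0.688, 0.725, -0.0]
contact_force: [-0.5, 0.0, 0.3]
width: 0.0138
gripper_force: 0.0
```

apply_moves:
  xyz:
    - [-0.06,0,0]
    - [-0.06,0,0]
    - [-0.06,0,0]
    - [-0.06,0,0]
    - [-0.06,0,0]
    - [-0.06,0,0]
    - [-0.06,0,0]
    - [-0.045,0,0]
  rot:
    - [0,0,0]
    - [0,0,0]
    - [0,0,0]
    - [0,0,0]
    - [0,0,0]
    - [0,0,0]
    - [0,0,0]
    - [0,0,0]
  hand: [-0.67,-0.67,-0.67,-0.67,-0.67,-0.67,-0.67,-0.67]

```text
clock: 26.75
position: [0.5678, -0.2301, -0.0263]
ee_rot: [0.0, 0.689, 0.725, 0.0]
contact_force: [-1.1, -0.4, -0.3]
width: 0.0142
gripper_force: 0.0
```

apply_moves:
  xyz:
    - [0,0,0]
    - [0.04,0,0]
    - [0.04,0,-0.03]
    - [0.03,0,-0.1]
    - [0.1,0,-0.15]
    - [0.15,-0.1,-0.1]
    - [0.15,-0.1,0]
    - [0.15,-0.1,0]
  rot:
    - [0,0,0]
    - [0,0,0]
    - [0,0,0]
    - [0,0,0]
    - [0,0,0]
    - [0,0,0]
    - [0,0,0]
    - [0,0,0]
  hand: [-0.67,-0.67,-0.67,-0.67,-0.67,-0.67,-0.67,-0.67]

```text
clock: 27.75
position: [0.4662, -0.0332, 0.0888]
ee_rot: [0.001, 0.688, 0.726, 0.001]
contact_force: [0.6, 0.5, -0.3]
width: 0.0136
gripper_force: 0.0
```

apply_moves:
  xyz:
    - [0,0,0]
    - [0,0,0]
  rot:
    - [0,0,0]
    - [0,0,0]
  hand: [-0.67,-0.67]

```text
clock: 28.0
position: [0.4682, -0.0352, 0.0885]
ee_rot: [0.001, 0.688, 0.726, 0.001]
contact_force: [-0.2, 0.2, -0.3]
width: 0.0143
gripper_force: 0.0
```

```bash
python3 - <<'E'
from h import *
from rig import get_image
go(0.5,0,.1);caps()
t=get_image('top');s=get_image('scene')
print('white top',[b[0] for b in blobs(t,'white',60,1500)],'scene',[b[0] for b in blobs(s,'white',60,1500)])
a=cv2.resize(t['pixels'][150:270,390:490,::-1],(400,480),interpolation=cv2.INTER_CUBIC)
b=cv2.resize(s['pixels'][215:335,60:160,::-1],(400,480),interpolation=cv2.INTER_CUBIC)
cv2.imwrite('pics/f.png',np.hstack([a,b]))
E
```

```text
t 28.0 pos [ 0.4682 -0.0352  0.0885] psi 93.11 z [ 0.002 -0.001 -1.   ] w 0.0143
shares [ 0.1114  0.1124 -0.0381]
top [[0.6282, -0.2835], [0.5723, -0.2932], [0.5642, -0.2478], [0.4175, 0.4825]]
scene [[0.5781, -0.2565], [0.5862, -0.3003]]
white top [array([352.8, 116.9]), array([544.2, 151.2]), array([155.6, 165. ]), array([245.3, 164.8]), array([549.8, 215.8]), array([340.6, 270.4]), array([412.2, 288.7]), array([345.4, 336.9]), array([413.5, 356.5])] scene [array([242.1,  19.5]), array([173.6,  14.5]), array([293. ,  50.5]), array([381.4,  73.4]), array([207.6,  78.3]), array([155.7,  81.8]), array([109.7,  88.8]), array([142. , 142.9]), array([393.9, 171. ]), array([328.7, 197.9]), array([ 99. , 270.1]), array([263. , 269.1])]
```

View pics/f.png

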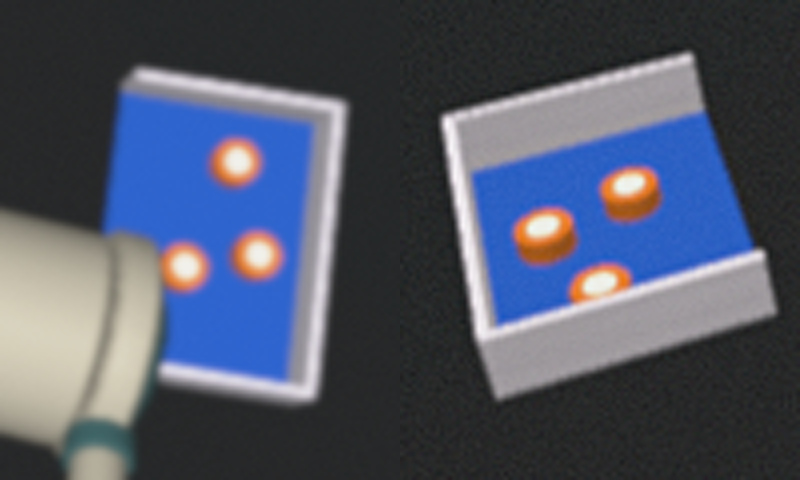

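The picture shows all three caps well inside the tray: top-view crop at (236,162), (259,256) and (185,267). The vial and beaker blobs haven't moved, and the bottle's blob is the same too.

```bash
python3 -c "
from rig import job;print(job.sign_off())"
```

```text
the job is handed in; nothing more can be done
None
```

All three caps lie wholly inside the tray, and the vials, bottle and beaker are still standing where they were; I handed the job in at about 28 s.

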